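# Bring the showcase lights back to their set-point and lock the dimmer cover

## Task

The showcase lights have been turned up too bright. Release the clear cover of the dimmer console by turning its wing knob a quarter turn anticlockwise, swing the cover right over to the left until it rests open on its stop, and turn the dial inside until its pointer stands at the set-point tab. Then shut the cover fully and turn the wing knob back a quarter turn to lock it, without shifting the other things on the desk.

Things in the scene. Friction and masses are not known exactly. Their poses are not given: they have to be found in the camera images.
- panel: control panel on the 30 degree sloping front of a fixed grey desk console (280 deep, 342 wide, 35 high in front, 173 at the back). Origin on the panel, mid a raised window frame 170 (x) by 200 (y), walls 8 thick, 45 high, holding the dial, two rocker switches and a lamp (under 8 high, at y 63). x points up the slope (away from the robot), y left, z square out of the panel, leaning to the robot
- cover (a joint): angle of the clear cover, grey-framed, 170 x 205 x 10, 0.4 kg, lying on the window frame, hinged on the frame's left edge. 0 = shut; grows as its right edge swings up and over to the left; stop at 1.92 rad. The hinge is damped (0.2 N m s/rad): past 1.7 rad the cover sinks open on to its stop by itself, below 1.4 it sinks shut. The latch holds it shut until the wing knob is past 1.15 rad
- cover_hinge (a point): mid-length of the cover's hinge line, which runs along the panel's x, at (0, 100, 45) mm in the panel frame. Axes are the cover's own (with the cover shut, parallel to the panel's): the cover spans 0 to -205 mm along y, 0 to 10 mm along z
- cover_handle (a point): middle of the bar of the steel bow handle on the cover's outer face: round bar 10 diameter, 70 long, parallel to the hinge, its centre line 35 above the face. At (30, -172, 45) mm in the cover's axes from the hinge point, so it travels on an arc of 178 mm radius about the hinge line
- latch (a joint): angle of the wing knob (quarter-turn cam latch) on the cover: 0 = locked, grows anticlockwise seen from outside, stop at 1.571 = released. 0.05 N m to turn, stays where it is left. Its cam goes back under its keeper only with the cover fully shut
- latch_grip (a point): centre of the black wing of the latch knob, on its axis, 24 above the cover's face: wing 40 long, 10 thick, 12 to 35 above the face, on a 30 diameter foot. x runs along the wing, z out of the cover. At (-50, -172, 34) mm in the cover's axes from the hinge point. Locked, the wing's pointed end points off the cover's free edge; released, it points up the slope at the handle
- dial (a joint): angle of the dimmer dial under the cover: 0 = pointer straight up the slope, grows clockwise seen from outside (brighter), stops at -2.36 and 2.36. 0.04 N m to turn, stays where it is left. Scale lines every 27 degrees. Starts 0.5 to 1.45 rad clockwise of the tab
- dial_grip (a point): on the dial's axis at the height to grip, (0, -25, 31) mm in the panel frame: black round ribbed knob 38 diameter, 10 to 42 above the panel, on a 54 diameter skirt with a white pointer nose. x points along the pointer, z out of the panel. Scale lines lie 36 to 47 from the axis on an aluminium plate 120 across, 3 thick
- setpoint (a joint): angle of the set-point tab round the dial's axis, in the same sense and from the same zero as the dial: the pointer is at the tab when both angles are equal. It is stiff and is to be left where it is
- setpoint_tab (a point): the set-point tab: a small black arrow, 8 wide, 12 long, 4 high, on the rim of the scale plate, 50 from the dial's axis, pointing inwards. x points from the dial's axis to the tab
- stapler: black stapler 140 x 34 x 52, on the desk to the right of the console; origin under its middle; leave alone
- tape: black tape dispenser 120 x 50 x 65, on the desk to the left of the console; origin under its middle; leave alone
- medal_case: dark closed medal case 62 x 97 x 25, on the desk in front of the console; origin under its middle; leave alone
- loupe: stand magnifier, 42 diameter, 40 high, on the desk in front of the console; origin under its middle; leave alone
- notebook: open notebook 210 x 150 x 13, lying to the right; origin under its middle; leave alone

How it is judged (in metres and radians):
On the way, in this order (a step that is already met when the one before it is completed fails the run):
1. the wing knob is turned to released (over 1.2 rad) (value of joint latch above 1.2 rad), for 0.1 s.
2. the cover stands open on its stop (over 1.8 rad) and the hand has let go of it (value of joint cover above 1.8 rad and contact force between the fingers and cover below 0.5 N), for 0.2 s.
3. with the cover open, the dial's pointer stands within 0.12 rad (7 degrees) of the set-point tab and the hand has let go of the dial (angle between the x axis of dial_grip and the x axis of setpoint_tab, either way round below 0.12 rad and value of joint cover above 1.7 rad and contact force between the fingers and dial below 0.5 N), for 0.2 s.
4. the cover is shut (under 0.03 rad) with the latch still released (value of joint cover below 0.03 rad and value of joint latch above 0.8 rad), for 0.1 s.
At the end, for the whole second after the job is handed in: the cover is shut (under 0.03 rad) and locked (wing knob within 0.25 rad of its locked stop), the dial's pointer is within 0.12 rad (7 degrees) of the set-point tab, and the tab is within 4 mm of where it was (value of joint cover below 0.03 rad and value of joint latch below 0.25 rad and angle between the x axis of dial_grip and the x axis of setpoint_tab, either way round below 0.12 rad and distance of setpoint_tab from where it was at the start of the episode below 0.004 m); the robot touches nothing.
It fails at once if the stapler, tape dispenser, medal case, magnifier or notebook is shifted by more than 30 mm (distance of any of stapler, tape, medal_case, loupe, notebook from where it was at the start of the episode above 0.03 m).
It also fails if it takes over 72 s, if anything falls off the work surface, if the arm or the gripper's body presses on something with over 40 N, if the wrist force passes 120 N, or if a joint passes its speed limit or range.

## Robot

A 6-joint arm with a two-finger parallel gripper is mounted at the origin on the work surface. World frame = base frame: x ahead of the robot, y to its left, z up, the work surface at z = 0. Lengths are in mm, angles in rad, forces in N, time in s.
With the tool pointing down it reaches from about 350 to 875 mm from the base axis. Payload 4.2 kg.
Tool frame: the origin (TCP) lies midway between the tips of the shut fingers; the grasp point (between the pads) lies 19 mm behind it; z points along the fingers, y is the line along which they close (so a half turn about z gives the same grasp; the last joint's range is limited). The gripper opens to 85 mm and grips with 20 to 120 N. Pads are 22 mm wide; open, the fingers measure 114 mm over their backs; the gripper's body (76 mm by 85 mm) begins 54 mm behind the grasp point. The pads swing forward as they close: fully open they stand 13 mm farther back than shut.
Start: joints at [1.404, 0.385, 0.008, 0, -1.194, -0.259], TCP at [258.122, 569.185, 231.312] pointing down, gripper open.
Joint ranges: [-3.14, 3.14], [-1.21, 2.06], [-1.07, 1.41], [-3.16, 2.05], [-2.99, -0.16], [-3.1, 3.1]. Speed limits (rad/s): [2.79, 2.79, 3.14, 3.14, 3.14, 3.14].

## Interface

Orientations are given as a unit quaternion [x, y, z, w].
In Python, from bench import read_state, get_image, job_done gives the robot as it stands.
- The arm moves only by the shell command python3 -m jog 'ROWS'. ROWS is JSON, a list of rows, each a list of 3 entries, a list of its own where there are three numbers: the shift along the world's x, y, z scaled (see below), then the turn, a rotation vector about the world's x, y, z scaled (see below), then the gripper's target within -1 to 1 (shut at 1, half-way at 0, fully open at -1). In form: [[[x, y, z], [wx, wy, wz], claw], ...]. A call has 1 to 20 rows; each row is the pose to reach, as a shift and turn from the pose commanded when the call began; what a row does not reach only later rows make up. The controller multiplies each number of a shift by 10 cm and each number of a turn by 120 degrees. A row lasts 1/10 s, in which the tool goes at most 50 mm and 8.59 degrees, less where a joint would pass 70% of its speed; a pose out of reach is approached as far as the arm can. A call with a number of a shift or a turn outside -1 to 1 is refused whole. A call with a gripper value outside its range is refused whole. The fingers move at their own pace and stop on an object; the grip force is fixed at half the most. Time passes only in rows, so rows that repeat a pose let the fingers close. It gives the time, the measured TCP pose, the force, the opening and the grip force at its end, in the units of the state.
- read_state(): the state, without advancing time (a new reading comes with each control period).
- get_image(name): name is "scene" or "top" or "wrist"; returns a dict with "frame" (480x640x3 uint8, red, green, blue), "range_z" (480x640 float32, mm along the optical axis (not along the pixel's ray), 0 where there is no reading), "fx", "fy", "cx", "cy" (pixels), "R" (3x3) and "t" (3): a world point X has camera coordinates R X + t. Camera axes: x right, y down, z forward; pixel columns grow to the right and rows downward; lengths in mm; the calibration is good to about 2 mm. A picture is of the moment at which its call begins.
- job_done(): hands the job in; it is judged then, once.
The state is a dict: "clock": time; "joints": joint angles; "joint_vel": joint speeds; "joint_efforts": joint torques, N m; "position": TCP position; "ee_rot": TCP orientation; "contact_force": force on the tool from outside, world axes, zero at the start; "wrist_torque": the same for the moment, N m; "gripper_width": finger opening in mm; "grasp_force": force on a finger pad.
Only numpy, scipy, OpenCV 4.12 (cv2) and the standard library are available. Lean on these libraries where they do the work, as an engineer would, in place of code of your own. Each camera call takes 0.05 s, during which the arm holds its last target. There are 200 camera calls.

## Working session

There is one attempt and no reset: what is moved stays moved. The work goes in short steps, Python scripts to look and compute and a shell command to move; the robot and the scene stay as the last step left them, time stands still between calls to the robot, and variables do not carry over. Pictures are saved under pics/ and viewed, at most 10 in all, crops included, and the job is handed in when it is done.

```bash
mkdir -p pics; ls; python3 - <<'E'
from bench import *
import cv2,pickle,numpy as np
for n in ["scene","top"]:
    d=get_image(n); pickle.dump(d,open(f"{n}.pkl","wb")); cv2.imwrite(f"pics/{n}.png",d["frame"][:,:,::-1])
    print(n,d["fx"],d["cx"],d["cy"],np.round(d["R"],3).tolist(),d["t"], (d["range_z"]>0).mean())
print(read_state())
E
```

```text
pics
scene 537.6536476587944 317.905660034818 237.09122921751685 [[0.783, 0.621, -0.014], [0.531, -0.681, -0.504], [-0.323, 0.387, -0.864]] [-371.05861896 -260.96874854 1480.09435536] 0.9959114583333334
top 479.6100213603355 314.6006409161734 235.90178599701468 [[-0.002, -1.0, 0.009], [-0.999, 0.001, -0.044], [0.044, -0.009, -0.999]] [ -86.29831754  529.94555558 1308.67839485] 0.99591796875
{'clock': 0.1, 'joints': array([ 1.40358179e+00,  3.85523144e-01,  6.76121547e-03, -4.49177402e-04,
       -1.19398201e+00, -2.58594356e-01]), 'joint_vel': array([-2.41231731e-05, -1.91510492e-03,  5.08601790e-03,  2.97803798e-03,
       -1.13120953e-03,  4.63773222e-04]), 'joint_efforts': array([ 1.58339321e-04, -3.93319452e+01,  1.88929296e+01,  4.19794366e+00,
       -2.58711174e-03,  3.28751447e-06]), 'position': array([257.9303331 , 568.72855174, 230.30210745]), 'ee_rot': array([ 9.77403337e-01, -2.11380522e-01, -1.64055926e-04,  9.82322581e-04]), 'contact_force': array([ 0.37217592, -0.69938858,  0.96389844]), 'wrist_torque': array([-0.02452221,  0.00645812,  0.0082481 ]), 'grasp_force': 0.0, 'gripper_width': 85.44601719383414}
```

View pics/scene.png

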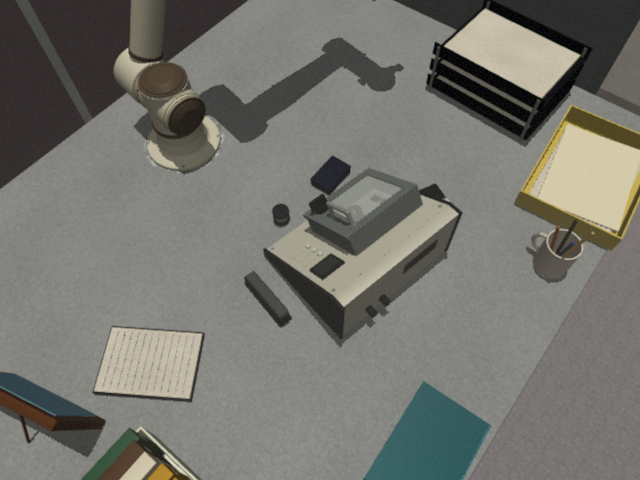

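View pics/top.png

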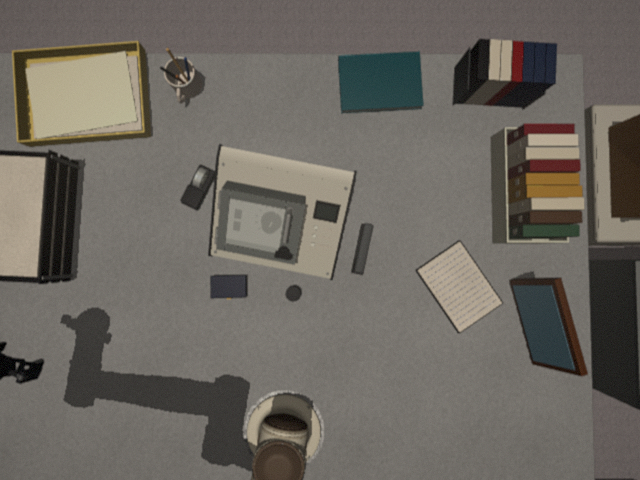

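```bash
cat > h.py <<'E'
import numpy as np, cv2, pickle
from bench import *
from scipy.spatial.transform import Rotation as Ro
def cloud(d):
    z=d["range_z"]; v,u=np.mgrid[0:480,0:640]
    P=np.stack([(u-d["cx"])/d["fx"]*z,(v-d["cy"])/d["fy"]*z,z],-1)
    return (P-d["t"])@d["R"]
def proj(d,X):
    c=np.atleast_2d(X)@d["R"].T+d["t"]; return c[:,:2]/c[:,2:]*[d["fx"],d["fy"]]+[d["cx"],d["cy"]]
def fitplane(p,n=4):
    for _ in range(n):
        c=p.mean(0); w=np.linalg.svd(p-c,full_matrices=False)[2][2]; w=w*np.sign(w[2])
        r=abs((p-c)@w); p=p[r<max(2.5*np.median(r),.5)]
    return c,w,len(p)
E
cat > a.py <<'E'
from h import *
for n in ["top","scene"]:
    d=pickle.load(open(n+".pkl","rb")); C=cloud(d)
    m=np.zeros((480,640),np.uint8)
    poly={"top":[[225,152],[350,177],[345,200],[220,180]],"scene":[[345,290],[455,212],[450,205],[425,205],[350,255],[345,265]]}[n]
    cv2.fillPoly(m,[np.array(poly)],1); p=C[(m>0)&(d["range_z"]>0)]
    c,w,k=fitplane(p); print(n,c,w,k,len(p),"slope",np.degrees(np.arccos(w[2])),"yaw",np.degrees(np.arctan2(-w[1],-w[0])))
    yaw=np.arctan2(-w[1],-w[0]); x=np.array([np.cos(yaw)*w[2],np.sin(yaw)*w[2],np.hypot(w[0],w[1])]); y=np.cross(w,x)
    h=(C-c)@w
    X=(C-c)@x;Y=(C-c)@y
    s=(abs(h-55)<5)&(abs(X)<300)&(abs(Y)<250)&(d["range_z"]>0)
    mm=cv2.morphologyEx(s.astype(np.uint8),cv2.MORPH_OPEN,np.ones((2,2)))
    k,l,st,_=cv2.connectedComponentsWithStats(mm); b=1+np.argmax(st[1:,4]); s=l==b
    r=cv2.minAreaRect(np.stack([X[s],Y[s]],-1).astype(np.float32)); print("rect",r,s.sum(),np.median(h[s]))
    a=np.radians(r[2]); print("ctr world",c+r[0][0]*x+r[0][1]*y+55*w)
    print(np.percentile(X[s],[1,99]),np.percentile(Y[s],[1,99]))
    x0,y0,W,H=(200,140,170,150) if n=="top" else (255,160,220,180)
    cv2.imwrite(f"pics/{n}_crop.png",cv2.resize(d["frame"][y0:y0+H,x0:x0+W,::-1],None,fx=3.5,fy=3.5,interpolation=cv2.INTER_CUBIC)[:600,:800])
E
python3 a.py
```

```text
top [666.56422412  -9.24895554 159.53258015] [-0.45002151  0.08976839  0.88849439] 2856 3435 slope 27.315342307766006 yaw -11.281048535455822
rect ((132.10427856445312, 19.299057006835938), (206.36082458496094, 510.39068603515625), 85.77176666259766) 1005 52.79410573063371
ctr world [760.69453438  -8.34639948 269.02077174]
[-108.43395785  -36.51729578] [-65.75776136 135.12537545]
scene [668.89440357   5.37338553 159.4721109 ] [-0.44793085  0.0901479   0.88951184] 2351 3012 slope 27.188031176852256 yaw -11.379004300738181
rect ((277.3868103027344, -235.21981811523438), (195.95289611816406, 1032.4588623046875), 52.95905685424805) 992 52.43989925770806
ctr world [ 839.73862015 -268.94581875  335.13665822]
[-100.45752444  -33.8468662 ] [-78.40686093 123.21688063]
```

View pics/top_crop.png

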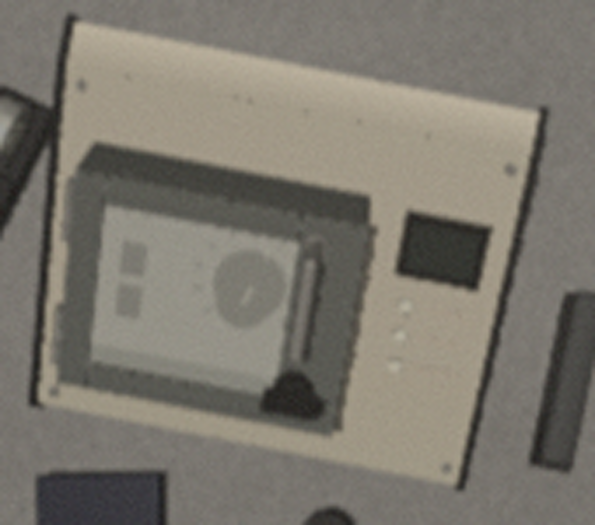

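```bash
cat > b.py <<'E'
from h import *
for n in ["top","scene"]:
    d=pickle.load(open(n+".pkl","rb")); C=cloud(d); ok=d["range_z"]>0
    # normals by z band: slope strip using approx yaw
    yw=np.radians(-11.3); ex=np.array([np.cos(yw),np.sin(yw),0]); ey=np.array([-ex[1],ex[0],0])
    X=C@ex;Y=C@ey;Z=C[...,2]
    con=ok&(Z>30)&(Z<185)
    k,l,st,_=cv2.connectedComponentsWithStats(con.astype(np.uint8)); 
    q=(290,240) if n=="top" else (300,255)
    # right strip of the panel
    Yc=(666.5*ey[0]-9*ey[1]); 
    for lo,hi in [(-150,-135),(-130,-115),(-115,-100)]:
        s=con&(Y>lo+Yc+0)&(Y<hi+Yc)&(abs(X-600)<250)
        b=np.round(np.arange(420,760,20)); 
        print(n,lo,[(int(a),int(np.median(Z[s&(X>=a)&(X<a+20)]))) for a in b if (s&(X>=a)&(X<a+20)).sum()>2])
E
python3 b.py
```

```text
top -150 [(420, 33), (440, 40), (460, 53), (480, 64), (500, 75), (520, 87), (540, 99), (560, 110), (580, 129), (600, 140), (620, 146), (640, 156), (660, 167), (680, 170), (700, 168)]
top -130 [(420, 33), (440, 41), (460, 52), (480, 64), (500, 77), (520, 87), (540, 99), (560, 110), (580, 130), (600, 142), (620, 146), (640, 157), (660, 168), (680, 170), (700, 170)]
top -115 [(420, 33), (440, 41), (460, 52), (480, 64), (500, 77), (520, 87), (540, 100), (560, 111), (580, 130), (600, 141), (620, 145), (640, 156), (660, 167), (680, 170), (700, 169)]
scene -150 [(420, 34), (440, 42), (460, 53), (480, 64), (500, 76), (520, 87), (540, 98), (560, 109), (580, 127), (600, 140), (620, 145), (640, 157), (660, 167), (680, 169), (700, 110)]
scene -130 [(420, 34), (440, 42), (460, 52), (480, 64), (500, 76), (520, 88), (540, 100), (560, 111), (580, 130), (600, 141), (620, 146), (640, 158), (660, 168), (680, 169), (700, 108)]
scene -115 [(420, 33), (440, 41), (460, 54), (480, 64), (500, 78), (520, 89), (540, 100), (560, 110), (580, 129), (600, 141), (620, 145), (640, 157), (660, 167), (680, 169), (700, 109)]
```

```bash
cat > c.py <<'E'
from h import *
for n in ["top","scene"]:
    d=pickle.load(open(n+".pkl","rb")); C=cloud(d); ok=d["range_z"]>0
    yw=np.radians(-11.3); 
    for it in range(3):
        ex=np.array([np.cos(yw),np.sin(yw),0]); ey=np.array([-ex[1],ex[0],0])
        X=C@ex;Y=C@ey;Z=C[...,2]
        Yc=(666.5*ey[0]-9*ey[1])
        s=ok&(Z>42)&(Z<163)&(X>430)&(X<660)&(Y>Yc-155)&(Y<Yc+170)
        r=Z-(X-460-10)*.577-52-5.8; s&=abs(r+0)<6
        c,w,k=fitplane(C[s]); yaw=np.arctan2(-w[1],-w[0])
        yw=yaw
    print(n,c,w,k,"slope",np.degrees(np.arccos(w[2])),"yaw",np.degrees(yaw))
    x=np.array([np.cos(yaw)*w[2],np.sin(yaw)*w[2],np.hypot(w[0],w[1])]); y=np.cross(w,x)
    h=(C-c)@w; U=(C-c)@x;V=(C-c)@y
    s=ok&(abs(h-55)<6)&(abs(U)<200)&(abs(V)<200)
    mm=cv2.morphologyEx(s.astype(np.uint8),cv2.MORPH_CLOSE,np.ones((3,3)))
    k,l,st,_=cv2.connectedComponentsWithStats(mm); b=1+np.argmax(st[1:,4]); s=s&(l==b)
    rc=cv2.minAreaRect(np.stack([U[s],V[s]],-1).astype(np.float32)); print("rect",rc,s.sum(),np.median(h[s]))
    u=(np.percentile(U[s],[1,99])); v=np.percentile(V[s],[1,99]); print(u,v)
    o=c+u.mean()*x+(v.mean())*y; print("panel ctr under cover",o)
    # high things: handle, wing
    for lo,hi in [(62,75),(75,85),(85,100)]:
        t=ok&(h>lo)&(h<hi)&(U>u[0]-40)&(U<u[1]+20)&(V>v[0]-40)&(V<v[1]+20)
        if t.sum(): print(lo,hi,t.sum(),np.round([U[t].min()-u.mean(),U[t].max()-u.mean(),V[t].min()-v.mean(),V[t].max()-v.mean()]))
    cv2.imwrite(f"pics/m_{n}.png",s*255)
E
python3 c.py
```

```text
top [582.71095836 -26.88664613 116.08047226] [-0.48927737  0.09406448  0.86704067] 2827 slope 29.88345310924628 yaw -10.882441500696032
rect ((-27.957611083984375, 72.73359680175781), (209.54452514648438, 174.6833953857422), 89.85589599609375) 4246 52.385633189700364
[-111.32285861   56.90372449] [-30.14908732 171.913691  ]
panel ctr under cover [572.9256068   47.1749546  102.52364937]
62 75 78 [-54.  69. -93. -50.]
75 85 46 [-53.  67. -93. -52.]
85 100 187 [-56.  68. -89. -50.]
scene [588.90085804 -44.34574054 120.82713668] [-0.49035377  0.09638253  0.86617757] 2847 slope 29.982557869241905 yaw -11.120132464533004
rect ((-39.02491760253906, 89.79920959472656), (211.27606201171875, 176.71456909179688), 89.17621612548828) 3532 53.06913314968408
[-121.62840629   46.53311457] [-13.76491869 188.96007471]
panel ctr under cover [573.88320961  47.87978092 102.0632136 ]
62 75 147 [-55.  69. -91. -47.]
75 85 105 [-56.  69. -93. -50.]
85 100 188 [-58.  68. -91. -50.][ WARN:0@0.211] global loadsave.cpp:1063 imwrite_ Unsupported depth image for selected encoder is fallbacked to CV_8U.
```

```bash
cat >> h.py <<'E'
psi=np.radians(-11.0); sl=np.radians(30); cp,sp=np.cos(psi),np.sin(psi)
Rp=np.array([[cp*np.cos(sl),-sp,-cp*.5],[sp*np.cos(sl),cp,-sp*.5],[.5,0,np.cos(sl)]])
O=np.array([573.4,47.5,102.3])+2.5*Rp[:,1]
K=np.array([[0,-1,0],[-1,0,0],[0,0,-1.]])
def W(p): return O+Rp@np.asarray(p,float)
def inP(X): return Rp.T@(np.asarray(X)-O)
def RT(a=0,tilt=0): # tool: a about panel z (deg), then tilt with cover (deg)
    return Rp@Ro.from_euler('x',-tilt,degrees=True).as_matrix()@Ro.from_euler('z',a,degrees=True).as_matrix()@K
def cov(v,th): # cover axes -> panel, th rad
    return np.array([0,100,45])+Ro.from_euler('x',-th).as_matrix()@np.asarray(v,float)
def rows(*T):  # (grasp/tcp panel position, a, tilt, back): tcp = p + tool z * back
    s=read_state(); R0=Ro.from_quat(s["ee_rot"]).as_matrix()
    for p,a,t,back in T:
        R=RT(a,t); q=W(p)+R[:,2]*back
        print(np.round((q-s["position"])/100,3).tolist(),np.round(Ro.from_matrix(R@R0.T).as_rotvec()/(2*np.pi/3),3).tolist(),np.round(q).tolist())
def st():
    s=read_state(); R=Rp.T@Ro.from_quat(s["ee_rot"]).as_matrix()
    print("t",s["clock"],"tcpP",inP(s["position"]).round(1),"zP",R[:,2].round(3),"yP",R[:,1].round(3),"j",s["joints"].round(2),"F",s["contact_force"].round(1),"w",round(s["gripper_width"],1),"g",round(s["grasp_force"],1))
E
python3 -c "
from h import *
rows(((-50,-72,79),0,0,-80),((-50,-72,79),0,0,19),(cov((30,-172,45),0),90,30,19),(cov((30,-172,45),1.9),90,70,19),((0,-25,31),0,0,19))"
```

```text
[1.817, -5.66, -0.153] [0.124, -0.24, -0.623] [440.0, 3.0, 215.0]
[2.303, -5.755, -1.01] [0.124, -0.24, -0.623] [488.0, -7.0, 129.0]
[2.898, -5.967, -0.493] [-0.306, -0.159, 0.042] [548.0, -28.0, 181.0]
[2.842, -3.289, 0.487] [-0.605, -0.035, -0.056] [542.0, 240.0, 279.0]
[3.053, -5.422, -1.176] [0.124, -0.24, -0.623] [563.0, 27.0, 113.0]
```

```bash

python3 -m jog '[[[0.3,-0.5,0.8],[0.02,-0.04,-0.1],0],[[0.6,-1,1],[0.04,-0.08,-0.2],0],[[0.6,-1,1],[0.06,-0.12,-0.3],0]]'
python3 -m jog '[[[0.2,-0.5,0],[0.02,-0.04,-0.1],0],[[0.4,-1,0],[0.04,-0.08,-0.2],0],[[0.4,-1,0],[0.06,-0.12,-0.3],0]]'
python3 -m jog '[[[0.2,-0.5,0],[0,0,0],0],[[0.4,-1,0],[0,0,0],0]]'
python3 -m jog '[[[0.2,-0.5,0],[0,0,0],0],[[0.4,-1,0],[0,0,0],0]]'
python3 -m jog '[[[0,-0.5,0],[0,0,0],0],[[0,-1,0],[0,0,0],0]]'
python3 -m jog '[[[0,-0.5,0],[0,0,0],0],[[0,-0.6,0],[0,0,0],0],[[0,-0.6,0],[0,0,0],0],[[0,-0.6,0],[0,0,0],0]]'
python3 -c "
from h import *
st()
rows(((-50,-72,79),0,0,-80),((-50,-72,79),0,0,19))"
```

```text
clock: 0.4
position: [316.3, 472.1, 328.7]
ee_rot: [0.909, -0.407, 0.072, -0.057]
contact_force: [0.0, -0.3, 0.3]
gripper_width: 44.1
grasp_force: 0.0
clock: 0.7
position: [356.4, 368.3, 328.5]
ee_rot: [0.793, -0.582, 0.139, -0.112]
contact_force: [0.1, 1.1, -0.1]
gripper_width: 42.9
grasp_force: 0.0
clock: 0.9
position: [392.4, 279.1, 327.3]
ee_rot: [0.797, -0.577, 0.138, -0.111]
contact_force: [1.5, 0.1, -0.3]
gripper_width: 42.6
grasp_force: 0.0
clock: 1.1
position: [429.8, 185.5, 327.9]
ee_rot: [0.797, -0.578, 0.138, -0.111]
contact_force: [1.4, 0.7, -0.0]
gripper_width: 42.6
grasp_force: 0.0
clock: 1.3
position: [429.4, 85.3, 327.7]
ee_rot: [0.796, -0.578, 0.138, -0.111]
contact_force: [1.6, -0.4, 0.9]
gripper_width: 42.5
grasp_force: 0.0
clock: 1.7
position: [430.0, 27.4, 328.0]
ee_rot: [0.796, -0.579, 0.138, -0.111]
contact_force: [-0.2, -0.2, -0.2]
gripper_width: 43.2
grasp_force: 0.0
t 1.7 tcpP [ -5.8 -49.6 264. ] zP [-0.175  0.083 -0.981] yP [-0.875 -0.47   0.116] j [ 0.57 -0.22 -0.55  0.22 -0.94 -0.35] F [-0.2 -0.2 -0.2] w 43.2 g 0.0
[0.096, -0.247, -1.13] [0.049, -0.083, -0.229] [440.0, 3.0, 215.0]
[0.582, -0.341, -1.988] [0.049, -0.083, -0.229] [488.0, -7.0, 129.0]
```

```bash

python3 -m jog '[[[0.05,-0.12,-0.4],[0.025,-0.04,-0.07],0],[[0.1,-0.25,-0.8],[0.049,-0.083,-0.14],0],[[0.1,-0.25,-1],[0.049,-0.083,-0.229],0],[[0.1,-0.25,-1],[0.049,-0.083,-0.229],0],[[0.1,-0.25,-1],[0.049,-0.083,-0.229],0]]' | head -2
python3 -c "
from h import *
st()
rows(((-50,-72,79),0,0,19))
d=get_image('wrist'); pickle.dump(d,open('w1.pkl','wb')); cv2.imwrite('pics/w1.png',d['frame'][:,:,::-1])
print(proj(d,[W((-50,-72,90)),W((-5,-72,90)),W((65,-72,90)),W((-85,-105,55)),W((0,-25,42))]).round())
"
```

```text
clock: 2.2
position: [439.0, 3.4, 226.0]
t 2.2 tcpP [-45.1 -71.4 168.9] zP [-0.003 -0.001 -1.   ] yP [-1.    -0.001  0.003] j [ 0.49 -0.17 -1.    0.8  -0.45 -1.37] F [ 0.3 -0.2 -0.6] w 42.7 g 0.0
[0.491, -0.102, -0.968] [0.0, -0.002, -0.0] [488.0, -7.0, 129.0]
[[333. 248.]
 [251. 248.]
 [123. 248.]
 [389. 178.]
 [258. 291.]]
```

View pics/w1.png

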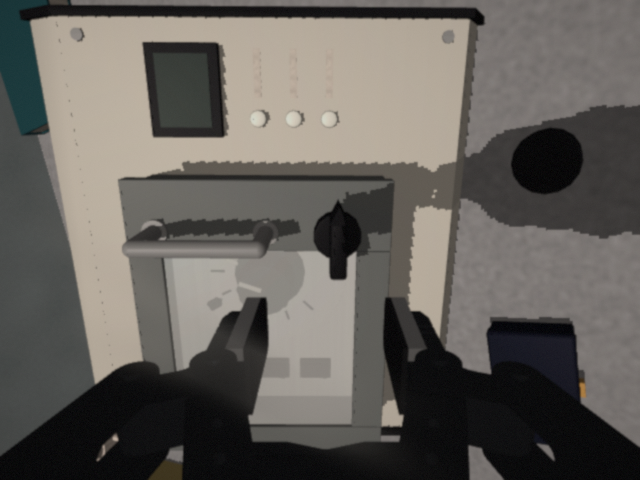

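```bash

python3 -c "
from h import *
d=pickle.load(open('w1.pkl','rb'))
for z in (57,67,79,90): print(z,proj(d,[W((-50,-72,z)),W((-50,-92,z)),W((-50,-52,z))]).round(1).tolist())
C=cloud(d); P=(C-O)@Rp
for uv in [(337,208),(337,220),(338,235),(338,255),(338,275),(325,235),(350,235),(200,248),(255,200),(210,190),(383,300)]: print(uv,P[uv[1],uv[0]].round(1))
"
```

```text
57 [[331.5, 231.7], [331.7, 200.2], [331.4, 261.8]]
67 [[331.8, 236.2], [332.0, 203.7], [331.7, 267.4]]
79 [[332.2, 242.2], [332.4, 208.2], [332.0, 274.6]]
90 [[332.6, 248.1], [332.9, 212.7], [332.4, 281.8]]
(337, 208) [-52.5 -92.6  81.4]
(337, 220) [-52.3 -87.4  87.7]
(338, 235) [-53.  -78.7  87. ]
(338, 255) [-53.1 -67.1  87.3]
(338, 275) [-53.2 -55.2  87.6]
(325, 235) [-45.9 -72.2  65.1]
(350, 235) [-61.1 -71.8  63.8]
(200, 248) [ 22.3 -72.7  91.9]
(255, 200) [ -2.3 -91.   51.6]
(210, 190) [ 25.  -97.5  52.7]
(383, 300) [-84.9 -22.8  51.7]
```

```bash
echo 'O=O+Rp@np.array([-2,-0.5,-2.])' >> h.py
python3 -c "
from h import *
rows(((-50,-72,79),0,0,19))"
```

```text
[0.485, -0.106, -0.991] [0.0, -0.002, -0.0] [487.0, -7.0, 127.0]
```

```bash

python3 -m jog '[[[0.12,-0.03,-0.25],[0,0,0],0],[[0.24,-0.05,-0.5],[0,0,0],0],[[0.36,-0.08,-0.75],[0,0,0],0],[[0.42,-0.09,-0.87],[0,0,0],0],[[0.485,-0.106,-0.98],[0,0,0],0],[[0.485,-0.106,-0.98],[0,0,0],0]]'
python3 -m jog '[[[0,0,0],[0,0,0],1],[[0,0,0],[0,0,0],1],[[0,0,0],[0,0,0],1],[[0,0,0],[0,0,0],1],[[0,0,0],[0,0,0],1]]'
python3 -c "
from h import *
st(); print((Rp[:,2]*.75).round(3), W((-50,-72,79)))"
```

```text
clock: 2.85
position: [487.8, -0.6, 162.6]
ee_rot: [-0.613, 0.75, -0.201, 0.146]
contact_force: [-34.3, -1.4, 37.5]
gripper_width: 42.8
grasp_force: 24.5
clock: 3.35
position: [487.1, 2.1, 156.9]
ee_rot: [-0.615, 0.75, -0.195, 0.144]
contact_force: [0.5, 0.2, -0.2]
gripper_width: 0.0
grasp_force: 0.0
t 3.35 tcpP [-36.6 -63.1  87.3] zP [-0.034 -0.025 -0.999] yP [-0.999 -0.002  0.034] j [ 0.1   0.04 -1.07  1.58 -0.16 -1.83] F [ 0.5  0.2 -0.2] w 0.0 g 0.0
[-0.368  0.072  0.65 ] [478.04479171  -5.27499378 142.98395609]
```

```bash
cat >> h.py <<'E'
def RT(a=0,tilt=0,off=0):
    return Rp@Ro.from_euler('y',off,degrees=True).as_matrix()@Ro.from_euler('x',-tilt,degrees=True).as_matrix()@Ro.from_euler('z',a,degrees=True).as_matrix()@K
def rows(*T):
    s=read_state(); R0=Ro.from_quat(s["ee_rot"]).as_matrix()
    for p,a,t,off,back in T:
        R=RT(a,t,off); q=W(p)+R[:,2]*back
        print(np.round((q-s["position"])/100,3).tolist(),np.round(Ro.from_matrix(R@R0.T).as_rotvec()/(2*np.pi/3),3).tolist(),np.round(q).tolist())
E
python3 -m jog '[[[-0.1,0,0.4],[0,0,0],1],[[-0.2,0,0.7],[0,0,0],1],[[-0.2,0,0.7],[0,0,0],1]]' | head -2
python3 -c "
from h import *
st()
rows(((-74,-87,130),90,0,22,0),((-74,-87,74),90,0,22,0))"
```

```text
clock: 3.65
position: [484.5, -7.0, 220.8]
t 3.65 tcpP [ -5.3 -72.5 143. ] zP [ 0.001 -0.046 -0.999] yP [-1.     0.003 -0.001] j [ 0.39 -0.06 -0.95  0.91 -0.41 -1.4 ] F [ 2.5 -0.1  1.4] w 0.2 g 0.0
[-0.547, -0.042, -0.456] [-0.195, 0.202, 0.721] [430.0, -11.0, 175.0]
[-0.273, -0.095, -0.941] [-0.195, 0.202, 0.721] [457.0, -17.0, 127.0]
```

```bash

python3 -m jog '[[[-0.2,0,0.1],[-0.02,0.02,0.072],1],[[-0.4,0,0.1],[-0.04,0.04,0.144],1],[[-0.55,-0.04,0],[-0.06,0.06,0.216],1],[[-0.55,-0.04,0],[-0.08,0.08,0.288],1],[[-0.55,-0.04,0],[-0.1,0.1,0.36],1],[[-0.55,-0.04,0],[-0.12,0.12,0.43],1],[[-0.55,-0.04,0],[-0.14,0.14,0.5],1],[[-0.55,-0.04,-0.1],[-0.16,0.16,0.58],1],[[-0.55,-0.04,-0.2],[-0.18,0.18,0.65],1],[[-0.55,-0.04,-0.3],[-0.195,0.2,0.721],1],[[-0.55,-0.04,-0.4],[-0.195,0.202,0.721],1],[[-0.55,-0.04,-0.46],[-0.195,0.202,0.721],1],[[-0.55,-0.04,-0.46],[-0.195,0.202,0.721],1],[[-0.55,-0.04,-0.46],[-0.195,0.202,0.721],1]]' | head -2
python3 -c "
from h import *
st()
rows(((-74,-87,74),90,0,22,0))"
```

```text
clock: 5.05
position: [429.6, -10.9, 174.8]
t 5.05 tcpP [-74.3 -86.8 129.8] zP [-0.377  0.003 -0.926] yP [-0.002 -1.    -0.003] j [ 0.41  0.03 -0.66  0.11 -0.77  0.9 ] F [ 0.1 -0.9 -0.7] w -0.1 g 0.0
[0.276, -0.056, -0.482] [-0.002, -0.001, 0.0] [457.0, -17.0, 127.0]
```

```bash

python3 -m jog '[[[0.1,-0.02,-0.2],[0,0,0],1],[[0.2,-0.04,-0.36],[0,0,0],1],[[0.276,-0.056,-0.482],[0,0,0],1],[[0.276,-0.056,-0.482],[0,0,0],1],[[0.276,-0.056,-0.482],[0,0,0],1]]'
python3 -c "
from h import *
st()
c=np.array([-50,-72.])
T=[]
for th,d,r in [(0,15,14),(15,17,14),(30,19,14),(45,20,14),(60,20,14),(75,19,14),(85,18,14)]:
    t=np.radians(th); p=c+r*np.array([np.sin(t),-np.cos(t)])+d*np.array([-np.cos(t),-np.sin(t)])
    print(p.round()); T.append(((*p,74),90,0,22,0))
T.append(((-40,-110,74),90,0,22,0))
T.append(((-40,-110,140),90,0,22,0))
rows(*T)"
```

```text
clock: 5.55
position: [457.3, -16.6, 127.6]
ee_rot: [0.993, -0.096, 0.069, 0.005]
contact_force: [0.6, 0.7, -0.4]
gripper_width: 0.1
grasp_force: 0.1
t 5.55 tcpP [-73.4 -87.1  74.7] zP [-0.375  0.004 -0.927] yP [-0.002 -1.    -0.004] j [ 0.37  0.15 -0.67  0.12 -0.63  0.92] F [ 0.6  0.7 -0.4] w 0.1 g 0.1
[-65. -86.]
[-63. -90.]
[-59. -94.]
[-54. -96.]
[-48. -96.]
[-41. -94.]
[-38. -91.]
[0.077, -0.004, 0.036] [-0.002, -0.0, -0.0] [465.0, -17.0, 131.0]
[0.089, -0.046, 0.047] [-0.002, -0.0, -0.0] [466.0, -21.0, 132.0]
[0.11, -0.088, 0.063] [-0.002, -0.0, -0.0] [468.0, -25.0, 134.0]
[0.15, -0.12, 0.089] [-0.002, -0.0, -0.0] [472.0, -29.0, 137.0]
[0.203, -0.133, 0.121] [-0.002, -0.0, -0.0] [478.0, -30.0, 140.0]
[0.263, -0.121, 0.154] [-0.002, -0.0, -0.0] [484.0, -29.0, 143.0]
[0.3, -0.1, 0.172] [-0.002, -0.0, -0.0] [487.0, -27.0, 145.0]
[0.244, -0.281, 0.161] [-0.002, -0.0, -0.0] [482.0, -45.0, 144.0]
[-0.08, -0.218, 0.732] [-0.002, -0.0, -0.0] [449.0, -38.0, 201.0]
```

```bash

python3 -m jog '[[[0.04,0,0.02],[0,0,0],1],[[0.08,0,0.04],[0,0,0],1],[[0.09,-0.045,0.05],[0,0,0],1],[[0.11,-0.085,0.065],[0,0,0],1],[[0.15,-0.115,0.09],[0,0,0],1],[[0.2,-0.13,0.12],[0,0,0],1],[[0.26,-0.12,0.155],[0,0,0],1],[[0.3,-0.1,0.172],[0,0,0],1],[[0.3,-0.1,0.172],[0,0,0],1],[[0.3,-0.1,0.172],[0,0,0],1]]'
python3 -m jog '[[[-0.02,-0.09,0],[0,0,0],1],[[-0.05,-0.18,0],[0,0,0],1],[[-0.2,-0.15,0.28],[0,0,0],1],[[-0.37,-0.12,0.56],[0,0,0],1],[[-0.37,-0.12,0.56],[0,0,0],1]]' |head -2
python3 -c "
from h import *
st()
d=get_image('wrist'); pickle.dump(d,open('w2.pkl','wb')); cv2.imwrite('pics/w2.png',d['frame'][:,:,::-1])
"
```

```text
clock: 6.55
position: [488.5, -26.3, 145.1]
ee_rot: [0.993, -0.095, 0.07, 0.004]
contact_force: [-1.2, -2.3, 1.3]
gripper_width: 0.2
grasp_force: 1.6
clock: 7.05
position: [452.0, -38.3, 204.6]
t 7.05 tcpP [ -35.9 -109.4  142. ] zP [-0.367  0.008 -0.93 ] yP [-0.003 -1.    -0.008] j [ 0.32  0.04 -0.56  0.09 -0.84  1.01] F [ 0.3 -0.2  1.1] w -0.0 g 0.0
```

View pics/w2.png

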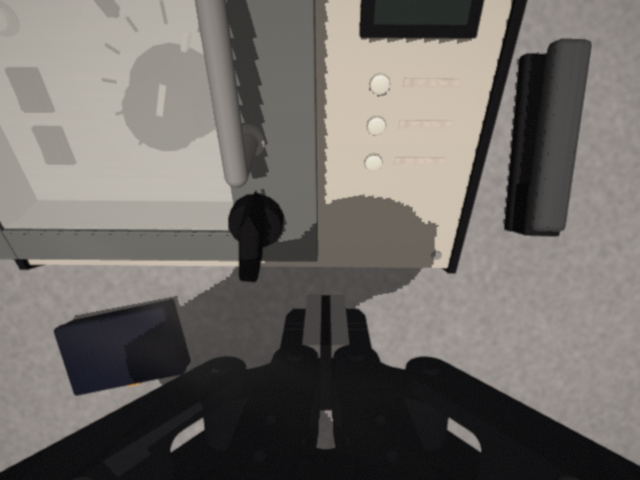

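```bash
cat >> h.py <<'E'
def RT(a=0,tilt=0,off=0):
    return Rp@Ro.from_euler('x',-tilt,degrees=True).as_matrix()@Ro.from_euler('y',off,degrees=True).as_matrix()@Ro.from_euler('z',a,degrees=True).as_matrix()@K
E
python3 -c "
from h import *
d=pickle.load(open('w2.pkl','rb'));P=(cloud(d)-O)@Rp
for v,u in [(200,258),(220,255),(240,252),(260,250),(275,249),(20,212),(100,224),(170,236)]: print((u,v),P[v,u].round(1))
h=cov((30,-172,45),0)
rows((h,90,20,10,-60),(h,90,20,10,14))"
```

```text
(258, 200) [-30.7 -74.7  71.4]
(255, 220) [-32.3 -75.1  86.1]
(252, 240) [-41.3 -73.2  90. ]
(250, 260) [-54.3 -70.7  89.7]
(249, 275) [-64.2 -69.1  90. ]
(212, 20) [ 54.7 -71.3  94. ]
(224, 100) [ 28.5 -71.5  95.4]
(236, 170) [ -1.  -71.7  94.2]
[0.745, 0.444, 0.43] [-0.171, -0.065, -0.069] [526.0, 6.0, 246.0]
[0.925, 0.155, -0.228] [-0.171, -0.065, -0.069] [544.0, -23.0, 180.0]
```

```bash

python3 -m jog '[[[0.2,0.12,0.43],[-0.06,-0.02,-0.02],0],[[0.45,0.3,0.43],[-0.12,-0.04,-0.05],0],[[0.745,0.444,0.43],[-0.171,-0.065,-0.069],0],[[0.745,0.444,0.43],[-0.171,-0.065,-0.069],0],[[0.745,0.444,0.43],[-0.171,-0.065,-0.069],0]]' |head -2
python3 -c "
from h import *
st()
h=cov((30,-172,45),0)
rows((h,90,20,10,14))"
```

```text
clock: 7.6
position: [525.0, 6.4, 241.3]
t 7.6 tcpP [ 37.1 -51.6 142.3] zP [-0.182 -0.34  -0.923] yP [ 0.004 -0.939  0.345] j [ 0.55  0.14 -0.59  0.6  -0.94  0.33] F [-0.2 -0.5 -0.6] w 42.5 g 0.0
[0.191, -0.293, -0.612] [0.001, -0.005, 0.0] [544.0, -23.0, 180.0]
```

```bash

python3 -m jog '[[[0.06,-0.1,-0.2],[0,0,0],0],[[0.12,-0.2,-0.4],[0,0,0],0],[[0.191,-0.293,-0.612],[0,0,0],0],[[0.191,-0.293,-0.612],[0,0,0],0],[[0.191,-0.293,-0.612],[0,0,0],0],[[0.191,-0.293,-0.612],[0,0,0],1],[[0.191,-0.293,-0.612],[0,0,0],1],[[0.191,-0.293,-0.612],[0,0,0],1],[[0.191,-0.293,-0.612],[0,0,0],1]]'
python3 -c "
from h import *
st()
T=[]
for k in range(1,17):
    th=k*.115; T.append((cov((30,-172,45),th),90,20+50*k/16,10,14))
rows(*T)"
```

```text
clock: 8.5
position: [545.3, -21.5, 183.3]
ee_rot: [0.96, -0.152, 0.153, 0.178]
contact_force: [-1.1, 5.4, 0.0]
gripper_width: 7.4
grasp_force: 58.6
t 8.5 tcpP [ 30.  -75.1  79.3] zP [-0.177 -0.335 -0.926] yP [ 0.001 -0.94   0.34 ] j [ 0.45  0.22 -0.68  0.72 -0.76  0.26] F [-1.1  5.4  0. ] w 7.4 g 58.6
[-0.098, 0.06, 0.139] [-0.023, 0.003, -0.013] [535.0, -16.0, 197.0]
[-0.176, 0.154, 0.303] [-0.046, 0.007, -0.026] [528.0, -6.0, 214.0]
[-0.245, 0.269, 0.457] [-0.068, 0.012, -0.039] [521.0, 5.0, 229.0]
[-0.303, 0.401, 0.6] [-0.09, 0.016, -0.052] [515.0, 19.0, 243.0]
[-0.351, 0.549, 0.731] [-0.112, 0.02, -0.065] [510.0, 33.0, 256.0]
[-0.388, 0.712, 0.846] [-0.134, 0.025, -0.078] [507.0, 50.0, 268.0]
[-0.412, 0.886, 0.945] [-0.156, 0.029, -0.091] [504.0, 67.0, 278.0]
[-0.424, 1.07, 1.027] [-0.179, 0.033, -0.104] [503.0, 86.0, 286.0]
[-0.424, 1.261, 1.091] [-0.201, 0.038, -0.117] [503.0, 105.0, 292.0]
[-0.412, 1.457, 1.135] [-0.223, 0.042, -0.13] [504.0, 124.0, 297.0]
[-0.388, 1.655, 1.159] [-0.245, 0.046, -0.143] [506.0, 144.0, 299.0]
[-0.352, 1.852, 1.163] [-0.267, 0.051, -0.156] [510.0, 164.0, 300.0]
[-0.305, 2.045, 1.147] [-0.289, 0.055, -0.169] [515.0, 183.0, 298.0]
[-0.248, 2.233, 1.111] [-0.312, 0.059, -0.182] [521.0, 202.0, 294.0]
[-0.18, 2.412, 1.056] [-0.334, 0.064, -0.195] [527.0, 220.0, 289.0]
[-0.104, 2.58, 0.982] [-0.356, 0.068, -0.208] [535.0, 236.0, 281.0]
```

```bash

python3 -m jog '[[[-0.05,0.03,0.06],[-0.012,0.002,-0.006],1],[[-0.098,0.06,0.139],[-0.023,0.003,-0.013],1],[[-0.14,0.105,0.22],[-0.035,0.005,-0.02],1],[[-0.176,0.154,0.303],[-0.046,0.007,-0.026],1],[[-0.21,0.21,0.38],[-0.057,0.01,-0.032],1],[[-0.245,0.269,0.457],[-0.068,0.012,-0.039],1],[[-0.303,0.401,0.6],[-0.09,0.016,-0.052],1],[[-0.351,0.549,0.731],[-0.112,0.02,-0.065],1],[[-0.388,0.712,0.846],[-0.134,0.025,-0.078],1],[[-0.412,0.886,0.945],[-0.156,0.029,-0.091],1],[[-0.412,0.886,0.945],[-0.156,0.029,-0.091],1]]'
python3 -c "
from h import *
st()
T=[]
for k in range(8,17):
    th=k*.115; T.append((cov((30,-172,45),th),90,20+50*k/16,10,14))
rows(*T)"
```

```text
clock: 9.6
position: [505.7, 67.7, 280.1]
ee_rot: [0.903, -0.21, 0.131, 0.352]
contact_force: [9.1, -5.1, 5.4]
gripper_width: 7.7
grasp_force: 59.1
t 9.6 tcpP [ 30.1   4.9 191.1] zP [-0.169 -0.66  -0.732] yP [-0.    -0.742  0.67 ] j [ 0.76  0.28 -0.43  0.61 -1.41  0.08] F [ 9.1 -5.1  5.4] w 7.7 g 59.1
[-0.029, 0.179, 0.059] [-0.02, 0.005, -0.013] [503.0, 86.0, 286.0]
[-0.029, 0.37, 0.122] [-0.042, 0.01, -0.027] [503.0, 105.0, 292.0]
[-0.017, 0.565, 0.166] [-0.064, 0.014, -0.04] [504.0, 124.0, 297.0]
[0.007, 0.763, 0.19] [-0.086, 0.018, -0.053] [506.0, 144.0, 299.0]
[0.043, 0.96, 0.194] [-0.108, 0.023, -0.066] [510.0, 164.0, 300.0]
[0.09, 1.154, 0.178] [-0.13, 0.027, -0.079] [515.0, 183.0, 298.0]
[0.148, 1.341, 0.142] [-0.152, 0.031, -0.092] [521.0, 202.0, 294.0]
[0.215, 1.52, 0.087] [-0.175, 0.035, -0.105] [527.0, 220.0, 289.0]
[0.291, 1.688, 0.013] [-0.197, 0.04, -0.118] [535.0, 236.0, 281.0]
```

Still gripping, low forces. Continue; the second call ends at cover ≈1.84.

```bash

python3 -m jog '[[[-0.029,0.179,0.059],[-0.02,0.005,-0.013],1],[[-0.029,0.37,0.122],[-0.042,0.01,-0.027],1],[[-0.017,0.565,0.166],[-0.064,0.014,-0.04],1],[[0.007,0.763,0.19],[-0.086,0.018,-0.053],1],[[0.043,0.96,0.194],[-0.108,0.023,-0.066],1],[[0.043,0.96,0.194],[-0.108,0.023,-0.066],1]]'
python3 -c "
from h import *
st()
T=[]
for k in range(13,17):
    th=k*.115; T.append((cov((30,-172,45),th),90,20+50*k/16,10,14))
rows(*T)"
```

```text
clock: 10.2
position: [511.0, 162.9, 303.4]
ee_rot: [0.841, -0.248, 0.111, 0.467]
contact_force: [8.9, -1.7, 19.5]
gripper_width: 7.2
grasp_force: 59.1
t 10.2 tcpP [ 30.4  99.4 217.8] zP [-0.17  -0.834 -0.525] yP [-0.005 -0.532  0.847] j [ 0.87  0.5  -0.16  0.54 -1.78 -0.01] F [ 8.9 -1.7 19.5] w 7.2 g 59.1
[0.038, 0.201, -0.055] [-0.019, 0.007, -0.012] [515.0, 183.0, 298.0]
[0.095, 0.389, -0.091] [-0.041, 0.011, -0.025] [521.0, 202.0, 294.0]
[0.162, 0.568, -0.146] [-0.063, 0.015, -0.038] [527.0, 220.0, 289.0]
[0.238, 0.736, -0.22] [-0.085, 0.019, -0.051] [535.0, 236.0, 281.0]
```

```bash

python3 -m jog '[[[0.038,0.201,-0.03],[-0.019,0.007,-0.012],1],[[0.095,0.389,-0.07],[-0.041,0.011,-0.025],1],[[0.162,0.568,-0.13],[-0.063,0.015,-0.038],1],[[0.238,0.736,-0.21],[-0.085,0.019,-0.051],1],[[0.238,0.736,-0.21],[-0.085,0.019,-0.051],1],[[0.238,0.736,-0.21],[-0.085,0.019,-0.051],1]]'
python3 -m jog '[[[0,0,0],[0,0,0],0],[[0,0,0],[0,0,0],0],[[0,0,0],[0,0,0],0],[[0,0,0],[0,0,0],0]]'
python3 -c "
from h import *
st(); s=read_state(); z=Ro.from_quat(s['ee_rot']).as_matrix()[:,2]; print('withdraw80',(-.8*z).round(3))"
```

```text
clock: 10.8
position: [534.0, 237.5, 285.4]
ee_rot: [0.785, -0.274, 0.092, 0.547]
contact_force: [10.6, 9.4, 24.1]
gripper_width: 7.3
grasp_force: 62.3
clock: 11.2
position: [530.9, 234.6, 274.5]
ee_rot: [0.787, -0.273, 0.084, 0.547]
contact_force: [1.1, 0.6, -1.6]
gripper_width: 42.6
grasp_force: 0.5
t 11.2 tcpP [ 21.  173.5 189.9] zP [-0.186 -0.922 -0.34 ] yP [ 0.006 -0.347  0.938] j [ 0.9   0.72  0.08  0.5  -2.   -0.06] F [ 1.1  0.6 -1.6] w 42.6 g 0.5
withdraw80 [0.133 0.725 0.31 ]
```

```bash

python3 -m jog '[[[0.07,0.35,0.15],[0,0,0],0],[[0.133,0.725,0.31],[0,0,0],0],[[0.1,0.8,0.8],[0,0,0],0],[[0,0.8,1],[0,0,0],0]]'|head -2
python3 -m jog '[[[-0.1,-0.2,0.5],[0.03,0,0],0],[[-0.2,-0.5,0.6],[0.09,0,0],0],[[-0.3,-1,0.6],[0.15,0,0],0],[[-0.3,-1,0.6],[0.2,0,0],0]]'|head -2
python3 -c "
from h import *
st()
d=get_image('top'); pickle.dump(d,open('t2.pkl','wb'))
P=(cloud(d)-O)@Rp; P=P[(d['range_z']>0)&(abs(P[...,0])<90)&(P[...,1]>95)&(P[...,1]<260)&(P[...,2]>60)&(P[...,2]<270)]
print(len(P)); 
for z in range(80,270,20):
    s=(P[:,2]>z)&(P[:,2]<z+20)
    if s.sum()>3: print(z,s.sum(),np.percentile(P[s,1],[5,50,95]).round())
rows(((0,-25,100),0,0,5,0),((0,-25,31),0,0,5,15))"
```

```text
clock: 11.6
position: [531.4, 316.0, 377.0]
clock: 12.0
position: [498.1, 209.4, 437.6]
t 12.0 tcpP [ 78.9 142.6 344.8] zP [-0.397 -0.686 -0.61 ] yP [-0.033 -0.653  0.756] j [ 0.86  0.44  0.27  0.36 -2.07  0.15] F [ 0.4 -0.2  0.3] w 42.7 g 0.0
3849
80 336 [114. 119. 123.]
100 348 [121. 126. 131.]
120 364 [129. 133. 138.]
140 385 [136. 141. 145.]
160 400 [143. 148. 152.]
180 530 [151. 156. 203.]
200 475 [152. 160. 165.]
220 625 [164. 169. 178.]
240 9 [170. 170. 173.]
[0.2, -1.753, -2.546] [0.337, -0.47, -0.447] [519.0, 35.0, 186.0]
[0.6, -1.831, -3.279] [0.337, -0.47, -0.447] [559.0, 27.0, 113.0]
```

```bash

python3 -m jog '[[[0,-0.4,0],[0.034,-0.047,-0.045],-1],[[0,-0.8,0],[0.067,-0.094,-0.09],-1],[[0,-1,0],[0.1,-0.14,-0.134],-1],[[0,-1,-0.2],[0.135,-0.188,-0.179],-1],[[0,-1,-0.4],[0.168,-0.235,-0.223],-1],[[0,-1,-0.6],[0.2,-0.28,-0.268],-1],[[0,-1,-0.6],[0.236,-0.33,-0.313],-1],[[0,-1,-0.6],[0.27,-0.376,-0.358],-1],[[0,-1,-0.6],[0.3,-0.42,-0.4],-1],[[0,-1,-0.6],[0.337,-0.47,-0.447],-1],[[0,-1,-0.6],[0.337,-0.47,-0.447],-1]]'|head -2
python3 -c "
from h import *
st()
rows(((0,-25,160),0,0,5,0),((0,-25,100),0,0,5,0),((0,-25,31),0,0,5,15))"
```

```text
clock: 13.15
position: [498.7, 112.9, 374.2]
t 13.15 tcpP [ 63.7  47.9 280.4] zP [-0.101 -0.006 -0.995] yP [-0.995 -0.003  0.101] j [ 0.72 -0.08 -0.41  0.4  -1.02 -1.09] F [ 0.  -0.3 -0.9] w 85.3 g 0.0
[-0.089, -0.726, -1.361] [0.002, -0.007, -0.0] [490.0, 40.0, 238.0]
[0.205, -0.783, -1.881] [0.002, -0.007, -0.0] [519.0, 35.0, 186.0]
[0.606, -0.861, -2.614] [0.002, -0.007, -0.0] [559.0, 27.0, 113.0]
```

```bash

python3 -m jog '[[[-0.05,-0.35,-0.4],[0,0,0],-1],[[-0.09,-0.726,-0.8],[0,0,0],-1],[[-0.09,-0.726,-1],[0,0,0],-1],[[-0.09,-0.726,-1],[0,0,0],-1],[[-0.09,-0.726,-1],[0,0,0],-1]]'|head -2
python3 -c "
from h import *
st()
d=get_image('wrist'); pickle.dump(d,open('w3.pkl','wb')); cv2.imwrite('pics/w3.png',d['frame'][:,:,::-1])
print(proj(d,[W((0,-25,42)),W((50,-25,3)),W((0,-75,3)),W((0,25,3))]).round())
rows(((0,-25,100),0,0,5,0),((0,-25,31),0,0,5,15))"
```

```text
clock: 13.65
position: [492.3, 42.1, 276.0]
t 13.65 tcpP [ 20.8 -22.7 191.7] zP [-0.101 -0.006 -0.995] yP [-0.995 -0.006  0.101] j [ 0.57 -0.07 -0.66  0.45 -0.72 -1.06] F [0.4 0.3 1.4] w 85.4 g 0.0
[[332. 215.]
 [264. 205.]
 [327. 140.]
 [326. 263.]]
[0.262, -0.083, -0.908] [0.002, -0.006, -0.002] [519.0, 35.0, 186.0]
[0.663, -0.161, -1.641] [0.002, -0.006, -0.002] [559.0, 27.0, 113.0]
```

View pics/w3.png

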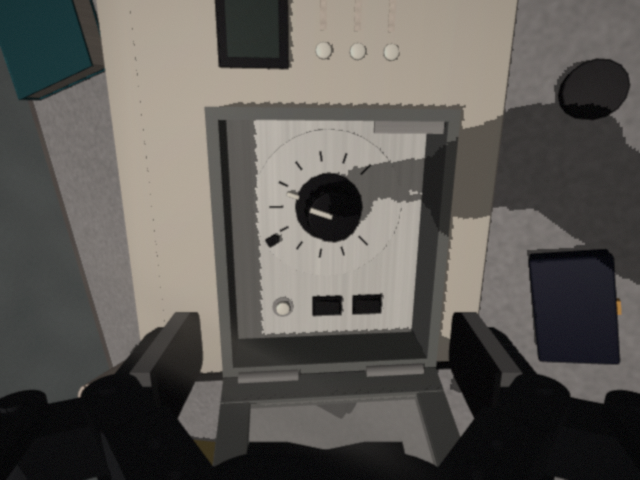

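```bash
cat > ang.py <<'E'
from h import *
import sys
def ray(d,uv,z):
    o=-d["R"].T@d["t"]; r=d["R"].T@np.array([(uv[0]-d["cx"])/d["fx"],(uv[1]-d["cy"])/d["fy"],1])
    o=inP(o); r=Rp.T@r; return o+r*(z-o[2])/r[2]
def blob(d,uv,w,bright,thr):
    g=cv2.cvtColor(d["frame"],cv2.COLOR_RGB2GRAY); x,y=int(uv[0]),int(uv[1]); s=g[y-w:y+w+1,x-w:x+w+1]
    m=((s>thr) if bright else (s<thr)).astype(np.uint8); k,l,st_,c=cv2.connectedComponentsWithStats(m)
    b=1+np.argmax(st_[1:,4]); return c[b]+[x-w,y-w],st_[b,4]
E
python3 - <<'E'
from ang import *
d=pickle.load(open('w3.pkl','rb'))
tab,n=blob(d,(273,240),9,False,70); print(tab,n)
top,n2=blob(d,(321,213),14,True,110); print(top,n2)
g=cv2.cvtColor(d["frame"],cv2.COLOR_RGB2GRAY); print(g[188:202,282:304])
C=(cloud(d)-O)@Rp
m=(C[...,2]>36)&(C[...,2]<46)&(abs(C[...,0])<30)&(abs(C[...,1]+25)<30); print("knob top centre",(C[m].max(0)+C[m].min(0))/2)
print("tab",ray(d,tab,5),"topline",ray(d,top,42),"nose",ray(d,(293,195),8), C[195,293],C[240,273],C[260,300])
print([ray(d,p,42).round(1).tolist() for p in [(311,210),(331,217)]])
E
```

```text
[272.70909091 239.82727273] 110
[320.50943396 213.20754717] 106
[[177 178 177 175 175 174 176 178 176 174 173 174 172 171 171 171 169 156
  117  62  30  24]
 [178 177 177 177 176 176 176 173 168 159 155 155 155 159 168 169 164 140
   87  40  25  26]
 [178 177 177 175 173 168 160 155 144 121 112 112 115 133 159 161 145 111
   60  28  21  21]
 [177 177 177 175 166 148 126 115 104  93  89  90  94 114 141 138 106  68
   38  23  22  20]
 [178 177 176 173 160 141 132 120 109  98  89  87  88  92 102  98  69  40
   25  22  23  22]
 [177 177 176 171 160 160 168 163 152 137 118 106  94  87  85  76  49  28
   22  20  19  22]
 [178 177 176 171 165 175 184 186 181 173 162 149 133 116 105  88  56  32
   23  22  23  22]
 [177 176 176 172 166 175 183 184 186 185 183 178 169 159 147 128  95  53
   25  21  22  22]
 [178 177 176 174 172 171 174 173 176 181 183 185 183 180 176 164 134  74
   28  22  22  22]
 [177 177 177 177 175 174 172 165 166 171 173 176 181 181 180 172 142  78
   29  21  21  22]
 [177 178 177 176 177 176 177 173 172 170 164 167 170 168 162 156 122  66
   25  23  22  21]
 [177 177 177 177 176 177 177 176 176 175 171 171 168 147 117 108  81  41
   26  22  23  23]
 [177 177 177 177 177 177 177 177 177 175 175 174 167 139  81  53  40  27
   20  19  21  23]
 [177 177 177 176 175 177 177 176 176 176 175 174 163 126  67  29  23  24
   21  21  22  24]]
knob top centre [ -1.24479351 -23.45154955  40.4255632 ]
tab [43.62180696  3.11071881  5.        ] topline [  8.42779968 -26.7963721   42.        ] nose [ 26.80099858 -33.73935971   8.        ] [ 26.84716658 -34.07611051   9.78579827] [43.36330073  2.89400297  6.22829764] [21.7676158  22.02601508  2.04773351]
[[15.2, -29.2, 42.0], [0.9, -23.9, 42.0]]
```

```bash

python3 -m jog '[[[0.13,-0.04,-0.3],[0,0,0],-1],[[0.25,-0.08,-0.6],[0,0,0],-1],[[0.26,-0.083,-0.9],[0,0,0],-1],[[0.26,-0.083,-0.9],[0,0,0],-1],[[0.26,-0.083,-0.9],[0,0,0],-1]]'|head -2
python3 -c "
from h import *
st()
rows(((-1,-24,31),0,0,5,22))"
```

```text
clock: 14.2
position: [519.3, 34.5, 186.8]
t 14.2 tcpP [  0.4 -25.1 100.5] zP [-0.099 -0.005 -0.995] yP [-0.995 -0.006  0.099] j [ 0.46  0.07 -0.82  0.67 -0.42 -1.23] F [0.9 0.4 0.3] w 85.3 g 0.0
[0.423, -0.071, -0.808] [0.002, -0.006, -0.001] [562.0, 27.0, 106.0]
```

```bash

python3 -m jog '[[[0.1,-0.02,-0.2],[0,0,0],-1],[[0.21,-0.035,-0.4],[0,0,0],-1],[[0.32,-0.055,-0.6],[0,0,0],-1],[[0.423,-0.071,-0.8],[0,0,0],-1],[[0.423,-0.071,-0.8],[0,0,0],-1],[[0.423,-0.071,-0.8],[0,0,0],-1]]'
python3 -c "
from h import *
st()
rows(((-1,-24,31),0,0,5,22))"
```

```text
clock: 14.8
position: [563.5, 28.0, 114.5]
ee_rot: [-0.622, 0.755, -0.164, 0.127]
contact_force: [0.5, 0.1, 0.7]
gripper_width: 85.4
grasp_force: 0.0
t 14.8 tcpP [  2.8 -23.   15.6] zP [-0.106 -0.013 -0.994] yP [-0.994 -0.003  0.106] j [ 0.18  0.24 -0.92  1.41 -0.16 -1.75] F [0.5 0.1 0.7] w 85.4 g 0.0
[-0.019, -0.006, -0.085] [0.005, -0.01, 0.001] [562.0, 27.0, 106.0]
```

```bash

python3 -c "
from h import *
rows(((-1,-24,31),60,0,14,-40),((-1,-24,31),60,0,14,22))"
```

```text
[-0.219, 0.033, 0.499] [-0.15, 0.094, 0.471] [542.0, 31.0, 164.0]
[-0.051, -0.0, -0.097] [-0.15, 0.094, 0.471] [558.0, 28.0, 105.0]
```

```bash

python3 -m jog '[[[-0.14,0.02,0.25],[0,0,0],-1],[[-0.22,0.03,0.5],[-0.02,0.01,0.06],-1],[[-0.22,0.033,0.5],[-0.04,0.025,0.125],-1],[[-0.22,0.033,0.5],[-0.06,0.037,0.19],-1],[[-0.22,0.033,0.5],[-0.08,0.05,0.25],-1],[[-0.22,0.033,0.5],[-0.1,0.063,0.31],-1],[[-0.22,0.033,0.5],[-0.12,0.075,0.37],-1],[[-0.22,0.033,0.5],[-0.14,0.085,0.43],-1],[[-0.22,0.033,0.5],[-0.15,0.094,0.471],-1],[[-0.22,0.033,0.5],[-0.15,0.094,0.471],-1]]'|head -2
python3 -c "
from h import *
st()
rows(((-1,-24,31),60,0,14,22))"
```

```text
clock: 15.8
position: [539.5, 34.7, 164.2]
t 15.8 tcpP [  6.3 -21.   71.1] zP [-0.243  0.001 -0.97 ] yP [-0.479 -0.869  0.119] j [ 0.44  0.19 -0.6   0.3  -0.58  0.18] F [-0.3 -0.1  0.8] w 85.4 g 0.0
[0.189, -0.067, -0.595] [0.0, -0.001, -0.003] [558.0, 28.0, 105.0]
```

```bash

python3 -m jog '[[[0.06,-0.04,-0.15],[0,0,0],-1],[[0.1,-0.05,-0.3],[0,0,0],-1],[[0.15,-0.06,-0.45],[0,0,0],-1],[[0.189,-0.067,-0.59],[0,0,0],-1],[[0.189,-0.067,-0.59],[0,0,0],-1],[[0.189,-0.067,-0.59],[0,0,0],-1]]'
python3 -m jog '[[[0,0,0],[0,0,0],1],[[0,0,0],[0,0,0],1],[[0,0,0],[0,0,0],1],[[0,0,0],[0,0,0],1],[[0,0,0],[0,0,0],1]]'
python3 -c "
from h import *
st()
print((Rp[:,2]*52/120).round(3)); s=read_state(); z=-Ro.from_quat(s['ee_rot']).as_matrix()[:,2]; print((z*52/120).round(3))"
```

```text
clock: 16.4
position: [558.5, 26.7, 104.6]
ee_rot: [0.928, -0.346, 0.137, -0.022]
contact_force: [-0.9, -0.4, 0.6]
gripper_width: 85.7
grasp_force: 0.0
clock: 16.9
position: [561.1, 27.3, 108.0]
ee_rot: [0.928, -0.345, 0.14, -0.024]
contact_force: [-11.9, 1.3, 19.6]
gripper_width: 37.3
grasp_force: 67.7
t 16.9 tcpP [ -2.2 -24.2  11.1] zP [-0.235  0.002 -0.972] yP [-0.483 -0.868  0.115] j [ 0.4   0.29 -0.66  0.41 -0.4   0.1 ] F [-11.9   1.3  19.6] w 37.3 g 67.7
[-0.213  0.041  0.375]
[-0.12   0.022  0.416]
```

```bash

python3 -m jog '[[[-0.01,0,0.02],[-0.012,0.002,0.042],1],[[-0.01,0,0.02],[-0.024,0.004,0.083],1],[[-0.01,0,0.02],[-0.036,0.007,0.125],1],[[-0.01,0,0.02],[-0.048,0.009,0.166],1],[[-0.01,0,0.02],[-0.06,0.011,0.208],1],[[-0.01,0,0.02],[-0.072,0.013,0.25],1],[[-0.01,0,0.02],[-0.084,0.015,0.291],1],[[-0.01,0,0.02],[-0.096,0.018,0.333],1],[[-0.01,0,0.02],[-0.108,0.02,0.374],1],[[-0.01,0,0.02],[-0.12,0.022,0.416],1],[[-0.01,0,0.02],[-0.12,0.022,0.416],1],[[-0.01,0,0.02],[-0.12,0.022,0.416],1]]'
python3 -m jog '[[[0,0,0],[0,0,0],-1],[[0,0,0],[0,0,0],-1],[[0,0,0],[0,0,0],-1],[[0,0,0],[0,0,0],-1]]'|tail -2
python3 -m jog '[[[-0.1,0,0.3],[0,0,0],-1],[[-0.2,0.03,0.6],[0,0,0],-1],[[-0.3,0.04,1],[0,0,0],-1],[[-0.3,0.04,1],[0,0,0],-1]]' |head -2
python3 - <<'E'
from ang import *
st()
d=get_image('wrist'); pickle.dump(d,open('w4.pkl','wb')); cv2.imwrite('pics/w4.png',d['frame'][:,:,::-1])
print(proj(d,[W((-1,-24,42)),W((43,3,5))]))
E
```

```text
clock: 18.1
position: [560.5, 26.7, 108.3]
ee_rot: [0.985, 0.096, 0.139, 0.044]
contact_force: [1.9, 3.2, 6.1]
gripper_width: 36.6
grasp_force: 70.1
gripper_width: 85.5
grasp_force: 0.0
clock: 18.9
position: [529.7, 30.7, 211.0]
t 18.9 tcpP [ 22.  -26.9 116. ] zP [-0.226 -0.002 -0.974] yP [ 0.368 -0.926 -0.083] j [ 0.46  0.11 -0.56  0.28 -0.69  1.11] F [-0.9 -0.6  0.7] w 85.2 g 0.0
[[318.14562916 257.67237795]
 [308.2255559  146.80948737]]
```

View pics/w4.png

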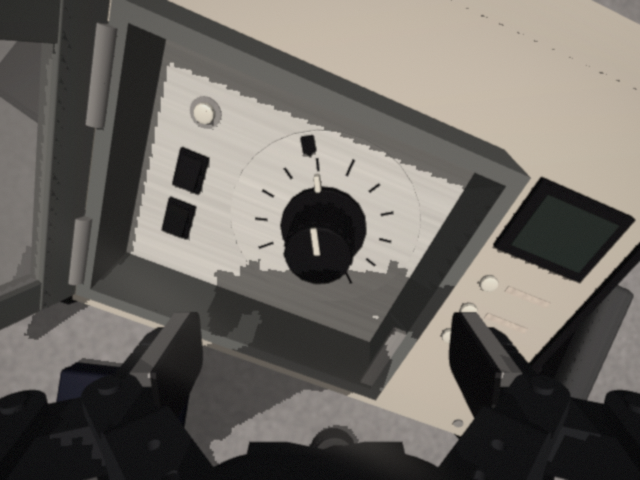

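```bash
python3 - <<'E'
from ang import *
d=pickle.load(open('w4.pkl','rb'))
C=(cloud(d)-O)@Rp
m=(C[...,2]>36)&(C[...,2]<46)&(abs(C[...,0])<30)&(abs(C[...,1]+25)<30); kc=(C[m].max(0)+C[m].min(0))/2; print("knob top centre",kc)
tab,n=blob(d,(308,146),13,False,80); top,n2=blob(d,(315,241),15,True,110); print(tab,n,top,n2)
t=ray(d,tab,5); no=ray(d,(318,183),8); a=ray(d,(313,229),42); b=ray(d,(317,255),42); print(t,no,a,b)
f=lambda v: np.degrees(np.arctan2(v[1],v[0]))
for c in [(0,-25),(-1,-24),kc[:2]]: print("tab",f(t[:2]-c),"nose",f(no[:2]-c))
print("line",f((a-b)[:2]))
E
```

```text
knob top centre [ -0.1473162  -23.54478356  40.1851262 ]
[308.00421941 144.75949367] 237 [314.60451977 241.67231638] 177
[44.06567908  3.53296756  5.        ] [25.94461264 -9.90106108  8.        ] [ 14.53300572 -15.05589531  42.        ] [  0.34444709 -22.80351991  42.        ]
tab 32.92346035166479 nose 30.198043163684883
tab 31.422928324028625 nose 27.621097850245782
tab 31.484916899407658 nose 27.605504100991386
line 28.636629376007633
```

```bash
cat > sc.py <<'E'
from ang import *
from scipy.optimize import least_squares
def scale(fn,tabuv,noseuv,dark=110):
    d=pickle.load(open(fn,'rb')); g=cv2.cvtColor(d["frame"],cv2.COLOR_RGB2GRAY)
    src=[(-60,-85,3),(60,-85,3),(60,35,3),(-60,35,3)]
    H=cv2.getPerspectiveTransform(proj(d,[W(p) for p in src]).astype(np.float32),np.float32([[0,0],[480,0],[480,480],[0,480]]))
    r=cv2.warpPerspective(g,H,(480,480)); k=cv2.morphologyEx(r,cv2.MORPH_BLACKHAT,np.ones((25,25)))
    n,l,s,c=cv2.connectedComponentsWithStats((k>45).astype(np.uint8))
    p=c/4-[60,85]; rr=np.hypot(p[:,0]-0,p[:,1]+25)
    q=np.array([p[i] for i in range(1,n) if 37<rr[i]<46 and 40<s[i,4]<260]); 
    f=least_squares(lambda x:np.hypot(q[:,0]-x[0],q[:,1]-x[1])-x[2],[0,-25,41.5],loss='soft_l1'); cx=f.x
    ang=lambda v:np.degrees(np.arctan2(v[1]-cx[1],v[0]-cx[0]))
    print(fn,"centre",cx,"lines",sorted(np.round([ang(v) for v in q],1)))
    print("tab",ang(ray(d,tabuv,5)),"nose",ang(ray(d,noseuv,8)))
scale('w3.pkl',(272.7,239.8),(293,195)); scale('w4.pkl',(308,144.8),(318,183))
E
python3 sc.py
```

```text
w3.pkl centre [ -0.73192489 -23.49490303  39.84964099] lines [np.float64(-135.6), np.float64(-124.8), np.float64(-81.9), np.float64(-54.9), np.float64(81.3), np.float64(108.3)]
tab 30.9317904884463 nose -20.409239310176957
w4.pkl centre [ -0.15351014 -25.1392035   41.7072269 ] lines [np.float64(-137.8)]
tab 32.967894045268125 nose 30.279752830361033
```

```bash

python3 -m jog '[[[-0.2,0.02,0.45],[0,0,0],1],[[-0.3,0.04,0.9],[0,0,0],1],[[-0.3,0.04,1],[0,0,0],1]]'|head -2
python3 -m jog '[[[0,0,0.5],[0,0,0],1],[[0,0,0.9],[0,0,0],1],[[0,0,0.9],[0,0,0],1]]'|head -2
python3 -c "
from h import *
st()
rows(((30,245,300),90,20,10,0),((30,245,182),90,20,10,0))"
```

```text
clock: 19.25
position: [498.6, 33.9, 309.7]
clock: 19.55
position: [499.8, 33.8, 400.3]
t 19.55 tcpP [ 90.7 -29.5 294.9] zP [-0.227 -0.004 -0.974] yP [ 0.367 -0.927 -0.082] j [ 0.51 -0.06 -0.23  0.21 -1.18  1.2 ] F [ 0.3 -0.1  0.6] w -0.1 g 0.0
[-0.017, 2.8, -0.259] [-0.095, -0.04, -0.251] [498.0, 314.0, 374.0]
[0.562, 2.687, -1.281] [-0.095, -0.04, -0.251] [556.0, 303.0, 272.0]
```

```bash

python3 -m jog '[[[0,0.5,0],[-0.03,-0.01,-0.06],1],[[0,1,0],[-0.05,-0.02,-0.12],1],[[0,1,0],[-0.07,-0.03,-0.18],1],[[0,1,0],[-0.095,-0.04,-0.251],1]]'|head -2
python3 -m jog '[[[0,0.5,0],[0,0,0],1],[[0,1,0],[0,0,0],1]]'|head -2
python3 -m jog '[[[0,0.5,0],[0,0,0],1],[[0,0.9,0],[0,0,0],1],[[0,0.9,0],[0,0,0],1],[[0,0.9,0],[0,0,0],1]]'|head -2
python3 -c "
from h import *
st()
rows(((30,245,182),90,20,10,0))"
```

```text
clock: 19.95
position: [497.3, 135.5, 392.8]
clock: 20.15
position: [497.2, 234.3, 392.6]
clock: 20.55
position: [497.4, 323.9, 392.1]
t 20.55 tcpP [ 36.6 254.9 316.6] zP [-0.184 -0.311 -0.932] yP [ 0.043 -0.95   0.309] j [ 1.04  0.29  0.05  0.4  -1.54  0.21] F [-0.7  0.5 -0.2] w -0.2 g 0.0
[0.586, -0.214, -1.199] [-0.007, -0.01, -0.024] [556.0, 303.0, 272.0]
```

```bash

python3 -m jog '[[[0.2,0,-0.4],[0,0,0],1],[[0.4,-0.1,-0.8],[0,0,0],1],[[0.5,-0.1,-0.95],[0,0,-0.02],1],[[0.5,-0.1,-0.95],[0,0,-0.02],1]]'|head -2
python3 -m jog '[[[0.08,-0.1,-0.2],[0,0,0],1],[[0.08,-0.1,-0.23],[0,0,0],1],[[0.08,-0.1,-0.23],[0,0,0],1]]'
python3 -c "
from h import *
st()
rows(*[((30,y,z),90,20,10,0) for y,z in [(220,182),(200,185),(180,192),(160,198),(145,200),(130,200),(115,200),(100,200),(120,290)]])"
```

```text
clock: 20.95
position: [547.5, 310.3, 296.2]
clock: 21.25
position: [555.3, 302.8, 278.0]
ee_rot: [0.963, -0.149, 0.146, 0.17]
contact_force: [-0.1, -0.4, 0.6]
gripper_width: -0.1
grasp_force: 0.0
t 21.25 tcpP [ 32.3 245.1 187.4] zP [-0.193 -0.32  -0.928] yP [ 0.005 -0.946  0.325] j [ 0.93  0.39 -0.09  0.44 -1.29  0.17] F [-0.1 -0.4  0.6] w -0.1 g 0.0
[-0.041, -0.248, -0.058] [-0.01, -0.008, -0.003] [551.0, 278.0, 272.0]
[-0.093, -0.441, -0.032] [-0.01, -0.008, -0.003] [546.0, 259.0, 275.0]
[-0.166, -0.631, 0.028] [-0.01, -0.008, -0.003] [539.0, 240.0, 281.0]
[-0.234, -0.822, 0.08] [-0.01, -0.008, -0.003] [532.0, 221.0, 286.0]
[-0.272, -0.967, 0.098] [-0.01, -0.008, -0.003] [528.0, 206.0, 288.0]
[-0.301, -1.114, 0.098] [-0.01, -0.008, -0.003] [525.0, 191.0, 288.0]
[-0.329, -1.262, 0.098] [-0.01, -0.008, -0.003] [522.0, 177.0, 288.0]
[-0.358, -1.409, 0.098] [-0.01, -0.008, -0.003] [519.0, 162.0, 288.0]
[-0.761, -1.127, 0.877] [-0.01, -0.008, -0.003] [479.0, 190.0, 366.0]
```

```bash

python3 -m jog '[[[-0.02,-0.13,-0.05],[0,0,0],1],[[-0.04,-0.25,-0.05],[0,0,0],1],[[-0.07,-0.35,-0.04],[0,0,0],1],[[-0.093,-0.44,-0.03],[0,0,0],1],[[-0.13,-0.54,0],[0,0,0],1],[[-0.166,-0.63,0.03],[0,0,0],1],[[-0.2,-0.73,0.055],[0,0,0],1],[[-0.234,-0.82,0.08],[0,0,0],1],[[-0.272,-0.967,0.1],[0,0,0],1],[[-0.272,-0.967,0.1],[0,0,0],1]]'
python3 -m jog '[[[-0.03,-0.15,0],[0,0,0],1],[[-0.06,-0.3,0],[0,0,0],1],[[-0.09,-0.45,0],[0,0,0],1],[[-0.09,-0.45,0],[0,0,0],1]]'
python3 -m jog '[[[0,0,0.3],[0,0,0],1],[[0,0,0.6],[0,0,0],1],[[0,0,0.6],[0,0,0],1],[[0,0,0.6],[0,0,0],1],[[0,0,0.6],[0,0,0],1],[[0,0,0.6],[0,0,0],1],[[0,0,0.6],[0,0,0],1],[[0,0,0.6],[0,0,0],1],[[0,0,0.6],[0,0,0],1],[[0,0,0.6],[0,0,0],1]]'
cat > cv.py <<'E'
from h import *
st()
d=get_image('top'); P=(cloud(d)-O)@Rp; P=P[(d['range_z']>0)&(abs(P[...,0])<100)&(abs(P[...,1])<260)]
q=P[(P[:,0]>70)&(P[:,0]<84)&(P[:,1]>-104)&(P[:,1]<98)]; print("cover strip: y,z",[(y,round(float(np.median(q[abs(q[:,1]-y)<12,2])),1)) for y in range(-95,96,38) if (abs(q[:,1]-y)<12).sum()])
print("high pts",((P[:,2]>105)&(P[:,2]<200)).sum())
E
python3 cv.py
```

```text
clock: 22.25
position: [527.3, 204.2, 287.4]
ee_rot: [0.963, -0.149, 0.145, 0.171]
contact_force: [0.5, 0.0, -0.0]
gripper_width: 0.0
grasp_force: 0.0
clock: 22.65
position: [518.2, 159.0, 287.0]
ee_rot: [0.963, -0.15, 0.145, 0.171]
contact_force: [-0.4, 0.6, -0.0]
gripper_width: -0.2
grasp_force: 0.0
clock: 23.65
position: [519.2, 161.6, 347.0]
ee_rot: [0.963, -0.149, 0.145, 0.17]
contact_force: [0.5, 0.3, 0.2]
gripper_width: -0.4
grasp_force: 0.0
t 23.65 tcpP [ 59.4  99.7 251.4] zP [-0.194 -0.32  -0.927] yP [ 0.005 -0.946  0.325] j [ 0.82  0.16 -0.24  0.45 -1.32  0.3 ] F [0.5 0.3 0.2] w -0.4 g 0.0
cover strip: y,z [(-95, 59.3), (-57, 59.7), (-19, 58.8), (19, 57.8), (57, 57.5), (95, 311.4)]
high pts 1
```

```bash
sed -e "s/get_image('top')/pickle.load(open('top.pkl','rb'))/" -e 's/^st()//' cv.py > cv0.py; python3 cv0.py; python3 -c "
from h import *
rows(((-20,-80,200),90,0,22,0))"
```

```text
cover strip: y,z [(-95, 55.0), (-57, 55.3), (-19, 55.6), (19, 55.3), (57, 56.0), (95, 55.6)]
high pts 0
[-0.766, -1.682, -0.843] [0.159, 0.06, 0.064] [443.0, -7.0, 263.0]
```

```bash

python3 -m jog '[[[-0.3,-0.5,0],[0.05,0.02,0.02],1],[[-0.6,-1,0],[0.1,0.04,0.04],1],[[-0.7,-1,0],[0.159,0.06,0.064],1],[[-0.7,-1,0],[0.159,0.06,0.064],1]]'|head -2
python3 -m jog '[[[-0.05,-0.4,-0.3],[0,0,0],1],[[-0.06,-0.68,-0.6],[0,0,0],1],[[-0.06,-0.68,-0.8],[0,0,0],1],[[-0.06,-0.68,-0.8],[0,0,0],1],[[-0.06,-0.68,-0.8],[0,0,0],1]]'|head -2
python3 cv.py; python3 -c "
from h import *
rows(((32,-72,110),90,0,15,0),((32,-72,94),90,0,15,0))"
```

```text
clock: 24.1
position: [448.1, 58.8, 349.8]
clock: 24.6
position: [443.9, -6.1, 267.7]
t 24.6 tcpP [-16.5 -79.3 203.7] zP [-0.374 -0.001 -0.927] yP [ 0.002 -1.     0.   ] j [ 0.41 -0.03 -0.46  0.09 -1.03  0.93] F [ 1.1 -0.3  1.9] w 0.1 g 0.0
cover strip: y,z [(-95, 328.8), (-57, 334.3), (-19, 528.8), (19, 509.2), (57, 55.7), (95, 56.2)]
high pts 0
[0.883, -0.101, -0.575] [-0.011, -0.056, -0.001] [533.0, -16.0, 211.0]
[0.961, -0.117, -0.714] [-0.011, -0.056, -0.001] [540.0, -17.0, 197.0]
```

```bash

python3 -m jog '[[[0.4,-0.05,-0.2],[0,0,0],1],[[0.8,-0.1,-0.4],[0,0,0],1],[[0.883,-0.101,-0.575],[-0.011,-0.056,0],1],[[0.92,-0.11,-0.65],[-0.011,-0.056,0],1],[[0.95,-0.115,-0.7],[-0.011,-0.056,0],1],[[0.965,-0.12,-0.725],[-0.011,-0.056,0],1],[[0.965,-0.12,-0.725],[-0.011,-0.056,0],1],[[0.965,-0.12,-0.725],[-0.011,-0.056,0],1]]'
python3 -c "
from h import *
st()
rows(((-20,-105,130),90,0,22,0),((-66,-105,110),90,0,22,0),((-66,-105,74),90,0,22,0))"
```

```text
clock: 25.45
position: [536.5, -18.0, 196.7]
ee_rot: [0.987, -0.095, 0.126, 0.013]
contact_force: [-18.6, 7.2, 10.4]
gripper_width: -0.2
grasp_force: 9.5
t 25.45 tcpP [ 28.7 -73.3  95.6] zP [-0.267 -0.002 -0.964] yP [ 0.001 -1.     0.002] j [ 0.34  0.15 -0.51  0.2  -0.7   0.9 ] F [-18.6   7.2  10.4] w -0.2 g 9.5
[-0.643, -0.197, 0.054] [0.011, 0.053, 0.0] [472.0, -38.0, 202.0]
[-0.936, -0.14, -0.349] [0.011, 0.053, 0.0] [443.0, -32.0, 162.0]
[-0.759, -0.175, -0.661] [0.011, 0.053, 0.0] [461.0, -36.0, 131.0]
```

```bash

python3 -m jog '[[[-0.15,0.03,0.25],[0,0,0],1],[[-0.4,-0.1,0.25],[0,0,0],1],[[-0.643,-0.197,0.1],[0.011,0.053,0],1],[[-0.936,-0.14,-0.2],[0.011,0.053,0],1],[[-0.936,-0.14,-0.349],[0.011,0.053,0],1],[[-0.85,-0.16,-0.5],[0.011,0.053,0],1],[[-0.759,-0.175,-0.661],[0.011,0.053,0],1],[[-0.759,-0.175,-0.661],[0.011,0.053,0],1],[[-0.759,-0.175,-0.661],[0.011,0.053,0],1]]'
python3 -c "
from h import *
st()
c=np.array([-50,-72.]); T=[]
for th,d,r in [(80,21,15),(65,20,14),(50,20,14),(35,19,14),(20,17,14),(8,16,14),(0,15,14)]:
    t=np.radians(th); p=c+r*np.array([-np.sin(t),np.cos(t)])-d*np.array([np.cos(t),np.sin(t)])
    print(p.round()); T.append(((*p,74),90,0,22,0))
T+=[((-80,-58,80),90,0,22,0),((-90,-58,150),90,0,22,0)]
rows(*T)"
```

```text
clock: 26.35
position: [465.7, -35.1, 130.5]
ee_rot: [0.993, -0.095, 0.074, 0.006]
contact_force: [-0.5, -1.5, -0.0]
gripper_width: 0.2
grasp_force: 0.0
t 26.35 tcpP [ -61.8 -103.7   71.4] zP [-0.366  0.002 -0.931] yP [ 0.    -1.    -0.003] j [ 0.32  0.16 -0.66  0.12 -0.63  0.97] F [-0.5 -1.5 -0. ] w 0.2 g 0.0
[-68. -90.]
[-71. -84.]
[-74. -78.]
[-74. -71.]
[-71. -65.]
[-68. -60.]
[-65. -58.]
[-0.043, 0.147, -0.011] [-0.0, 0.005, -0.001] [461.0, -20.0, 129.0]
[-0.055, 0.209, -0.024] [-0.0, 0.005, -0.001] [460.0, -14.0, 128.0]
[-0.064, 0.271, -0.037] [-0.0, 0.005, -0.001] [459.0, -8.0, 127.0]
[-0.051, 0.338, -0.037] [-0.0, 0.005, -0.001] [461.0, -1.0, 127.0]
[-0.014, 0.4, -0.023] [-0.0, 0.005, -0.001] [464.0, 5.0, 128.0]
[0.019, 0.437, -0.008] [-0.0, 0.005, -0.001] [468.0, 9.0, 130.0]
[0.047, 0.456, 0.006] [-0.0, 0.005, -0.001] [470.0, 10.0, 131.0]
[-0.11, 0.487, -0.017] [-0.0, 0.005, -0.001] [455.0, 14.0, 129.0]
[-0.538, 0.57, 0.539] [-0.0, 0.005, -0.001] [412.0, 22.0, 184.0]
```

```bash

python3 -m jog '[[[-0.043,0.07,0],[0,0,0],1],[[-0.043,0.147,-0.01],[0,0,0],1],[[-0.055,0.209,-0.02],[0,0,0],1],[[-0.064,0.271,-0.03],[0,0,0],1],[[-0.051,0.338,-0.03],[0,0,0],1],[[-0.014,0.4,-0.02],[0,0,0],1],[[0.019,0.437,0],[0,0,0],1],[[0.047,0.456,0.01],[0,0,0],1],[[0.06,0.456,0.02],[0,0,0],1],[[0.06,0.456,0.02],[0,0,0],1]]'
python3 -m jog '[[[-0.1,0.03,0],[0,0,0],1],[[-0.17,0.04,0],[0,0,0],1],[[-0.4,0.08,0.3],[0,0,0],1],[[-0.6,0.1,0.6],[0,0,0],1],[[-0.6,0.1,0.6],[0,0,0],1],[[-0.6,0.1,0.6],[0,0,0],1]]'|head -2
python3 -c "
from h import *
st()
d=get_image('wrist'); pickle.dump(d,open('w5.pkl','wb')); cv2.imwrite('pics/w5.png',d['frame'][:,:,::-1])
"; python3 cv.py
```

```text
clock: 27.35
position: [462.8, 7.6, 127.4]
ee_rot: [0.993, -0.097, 0.065, 0.01]
contact_force: [-10.5, -0.5, -1.5]
gripper_width: 0.3
grasp_force: 4.9
clock: 27.95
position: [410.2, 20.6, 191.9]
t 27.95 tcpP [-87.5 -59.5 157.1] zP [-0.366  0.004 -0.931] yP [ 0.    -1.    -0.004] j [ 0.52 -0.03 -0.68  0.13 -0.81  0.77] F [-0.9 -0.7 -0.1] w 0.2 g 0.0
t 28.0 tcpP [-88.2 -59.9 156.3] zP [-0.368  0.002 -0.93 ] yP [ 0.    -1.    -0.003] j [ 0.52 -0.03 -0.68  0.13 -0.81  0.77] F [ 0.3 -0.5 -0.4] w -0.0 g 0.0
cover strip: y,z [(-95, 56.2), (-57, 466.5), (-19, 55.9), (19, 55.3), (57, 55.7), (95, 55.9)]
high pts 10
```

View pics/w5.png

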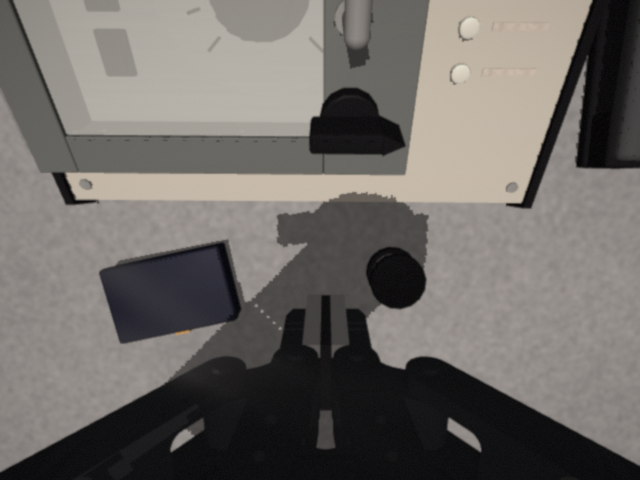

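```bash
python3 -c "
from bench import *
print(job_done())"
```

```text
the job is handed in; nothing more can be done
None
```

I handed the job in at about 28 s on the robot's clock: the cover is shut and the wing knob is turned back to locked. The dial pointer measured about 3° from the set-point tab (limit 7°), and I saw none of the other desk items shift, though I didn't measure them.

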